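Stow the scoop and snap the canister shut

TASK

The cat's scoop has been left on its mat: lay it inside the open charcoal canister, all of it below the rim, and let go. Then swing the canister's lid down over it and press the front of the lid until it snaps fully home. Leave everything else on the console where it stands.

Things in the scene. Friction and masses are not known exactly. Their poses are not given: they have to be found in the camera images.
- canister: Charcoal plastic canister, fixed, 220 mm deep (x) by 190 wide (y), yaw up to 0.25 rad. Its mouth slopes to the front: front wall (-x, nearer the robot) 85 mm high, back wall 150 mm, side rims straight between. Walls 5 mm, side rims 7; inside 210 by 176 mm. Origin: centre of underside; x to the back (hinge side), y left, z up.
- canister_floor (a point): Centre of the canister's flat inner floor, 30 mm above the console (weighted base).
- lid (a joint): Angle of the canister's lid, rad: 0 shut and snapped, opening to a stop at 1.2; starts 1.0 to 1.14. At angle a it rises a - 0.287 rad above level from the hinge to the front, so it always overhangs the mouth. Stiff hinge: stays at any angle, swings at 1 to 4 N. At about 0.05 rad a rib on its front lip meets one on the front wall: about 11 N at lid_press snaps it over to 0, where it stays.
- lid_hinge (a point): Middle of the lid's hinge axis at the canister's back rim: 112 mm behind the canister's centre, 152 mm above the console. The axis runs along the canister's y; the lid opens upward and back.
- lid_press (a point): Where to press: outer face of the lid, midway across, 222 mm from the hinge axis. z: the lid's outward normal, -x: from hinge to front edge. The lid is a flat 206 mm wide plate, 6 mm thick; outer face 7 mm (8 over a flat inset panel) off the plane through the hinge. It ends 241 mm from the hinge in a 20 mm lip pointing inwards; a thumb tab 62 mm wide, 5 thick, reaches to 267 mm.
- scoop: Coral plastic cat scoop, loose, about 90 g, 170 mm long (x), 80 wide. Slotted bowl from x = -5 to 85 mm with 24 mm sides, open in front, 34 mm back wall at x = -5; level handle from there to x = -85, 22 mm wide, 27 to 41 mm above the underside, free below. Origin: centre of the outline at the underside, z up. Lies on the mat, handle end towards the robot (yaw up to 0.65 rad).
- scoop_grip (a point): Middle of the scoop's handle, 45 mm behind its origin and 34 mm above its underside: take the handle by its two upright sides, 22 mm apart. The handle is free along 70 mm.
- mat: Grey silicone mat, fixed flat on the console, 240 by 150 mm, 5 mm thick with an 8 mm edge; the scoop lies on it. The canister and the mat stand side by side, either one on the left.
- cat: Bystander: white ceramic sitting cat figurine, 145 mm tall, foot about 100 mm across with the tail, loose, behind and between the canister and the mat. Origin under its middle. Leave it standing.
- dustpan: Bystander: stainless steel dustpan, pan 200 mm wide, 150 mm long and 55 mm high, with a 120 mm long handle 60 mm high towards the robot, loose, at the left. Origin under the pan, 30 mm from the pan's middle towards the handle.
- treat_jar: Bystander: treat jar 62 mm across and 85 mm tall, loose, in front between the canister and the mat. Origin under its middle.
- key_bowl: Bystander: blue ceramic key bowl, 130 mm across and 45 mm high, loose, in front, to the right of the treat jar. Origin under its middle.
- brush: Bystander: hand brush, loose, lying at the right, in front of the fixed white organiser (200 mm tall, with three drawers). Origin under its middle.
There are look-alikes about, which are no part of the job. Leave any green or yellow look-alike of the scoop alone.

How it is judged:
On the way, in this order (a step that is already met when the one before it is completed fails the run):
1. the scoop lies inside the canister, let go, with the lid still open (x of scoop in the frame of canister between -0.06 and 0.06 m and y of scoop in the frame of canister between -0.07 and 0.07 m and z of scoop in the frame of canister below 0.085 m and linear speed of scoop below 0.05 m/s and contact force between the fingers and scoop below 0.1 N and value of joint lid above 0.3 rad), for 0.2 s.
2. the lid is snapped fully home (value of joint lid below 0.02 rad), for 0.2 s.
At the end, for the whole second after the job is handed in: The lid is snapped home (joint lid below 0.02 rad, front edge within 5 mm of shut) and stays so untouched, with the scoop at rest inside the canister (its origin within 60 mm of the canister's centre along x, 70 mm along y, less than 85 mm above its underside) (value of joint lid below 0.02 rad and x of scoop in the frame of canister between -0.06 and 0.06 m and y of scoop in the frame of canister between -0.07 and 0.07 m and z of scoop in the frame of canister below 0.085 m and linear speed of scoop below 0.02 m/s).
It fails at once if the cat figurine is moved more than 30 mm or tipped over (distance of cat from where it was at the start of the episode above 0.03 m or angle between cat's own z axis and vertical above 0.5 rad).
It fails at once if another loose thing on the console is moved more than 40 mm (distance of any of dustpan, treat_jar, key_bowl, brush from where it was at the start of the episode above 0.04 m).
It also fails if it takes over 72 s, if anything falls off the work surface, if the arm or the gripper's body presses on something with over 40 N, if the wrist force passes 120 N, or if a joint passes its speed limit or range.

ROBOT

A 6-joint arm with a two-finger parallel gripper is mounted at the origin on the work surface. World frame = base frame: x ahead of the robot, y to its left, z up, the work surface at z = 0. Lengths are in m, angles in rad, forces in N, time in s.
With the tool pointing down it reaches from about 0.3 to 0.875 m from the base axis. Payload 6.4 kg.
Tool frame: the origin (TCP) lies midway between the tips of the shut fingers; the grasp point (between the pads) lies 19 mm behind it; z points along the fingers, y is the line along which they close (so a half turn about z gives the same grasp; the last joint's range is limited). The gripper opens to 85 mm and grips with 20 to 120 N. Pads are 22 mm wide; open, the fingers measure 114 mm over their backs; the gripper's body (76 mm by 85 mm) begins 54 mm behind the grasp point. The pads swing forward as they close: fully open they stand 13 mm farther back than shut.
Start: joints at [1.082, 0.181, 1.607, -0, 1.354, -0.206], TCP at [0.16, 0.552, 0.231] pointing down, gripper open.
Joint ranges: [-2.99, 2.99], [-0.89, 2.07], [0.3, 2.58], [-1.14, 4.28], [0, 2.63], [-3.12, 3.12]. Speed limits (rad/s): [2.57, 2.57, 3.01, 3.14, 3.14, 3.14].

INTERFACE

Orientations are given as a unit quaternion [w, x, y, z].
In Python, from bench import get_obs, camera, hand_in gives the robot as it stands.
- The arm moves only by the tool carry_out, never from a script. Its argument "plan" is a list that holds one entry, the list of rows, each a list of 7 numbers: the shift along the world's x, y, z in m, then the turn, a rotation vector about the world's x, y, z in rad, then the opening, from 0 (shut) to 1 (fully open). In form: [[[x, y, z, rx, ry, rz, hand], ...]]. A call has exactly 5 rows; each row is the pose to reach, as a shift and turn from the pose commanded when the call began; what a row does not reach only later rows make up. A row lasts 1/12 s, in which the tool goes at most 41.7 mm and 7.16 degrees, less where a joint would pass 70% of its speed; a pose out of reach is approached as far as the arm can. A call with a gripper value outside its range is refused whole. The fingers move at their own pace and stop on an object; the grip force is fixed at half the most. Time passes only in rows, so rows that repeat a pose let the fingers close, or fill a call up. It gives the time, the measured TCP pose, the force, the opening and the grip force at its end, in the units of the state.
- get_obs(): the state, without advancing time (a new reading comes with each control period).
- camera(name): name is "scene" or "top" or "wrist"; returns a dict with "pixels" (420x560x3 uint8, red, green, blue), "z_map" (420x560 float32, m along the optical axis (not along the pixel's ray), 0 where there is no reading), "camera_matrix" (3x3 intrinsics, pixels), "cam_to_world" (4x4, takes a point from camera to world coordinates). Camera axes: x right, y up, looking along -z (the intrinsics and any distortion apply to the point x, -y, -z); pixel columns grow to the right and rows downward; lengths in m; the calibration is good to about 2 mm. A picture is of the moment at which its call begins.
- hand_in(): hands the job in; it is judged then, once.
The state is a dict: "time_s": time; "q": joint angles; "dq": joint speeds; "joint_efforts": joint torques, N m; "eef_pos": TCP position; "eef_rot": TCP orientation; "wrist_force": force on the tool from outside, world axes, zero at the start; "torque": the same for the moment, N m; "opening": opening from 0.0 (shut) to 1.0 (fully open); "grasp_force": force on a finger pad.
Only numpy, scipy, OpenCV 4.12 (cv2) and the standard library are available. Lean on these libraries where they do the work, as an engineer would, in place of code of your own. Each camera call takes 0.05 s, during which the arm holds its last target. There are 200 camera calls.

## Working session

There is one attempt and no reset: what is moved stays moved. The work goes in short steps, Python scripts to look and compute and a tool call to move; the robot and the scene stay as the last step left them, time stands still between calls to the robot, and variables do not carry over. Pictures are saved under pics/ and viewed, at most 10 in all, crops included, and the job is handed in when it is done.

Besides the shell and the picture viewer there is one more tool, called after "Call:" by a JSON object that holds its "name" and its "arguments", one argument or row to a line. carry_out: Moves the arm, as the interface text tells. Its arguments: {"type":"object","properties":{"plan":{"type":"array","items":{"type":"array","items":{"type":"array","items":{"type":"number"}}}}},"required":["plan"]}

```bash
mkdir -p pics
cat > h.py <<'E'
import numpy as np, cv2
from bench import get_obs, camera, hand_in
def snap(n,f):
    c=camera(n); cv2.imwrite(f'pics/{f}.png',c['pixels'][...,::-1]); np.savez(f'pics/{f}.npz',**c); return c
def cloud(c):
    z=c['z_map'];K=c['camera_matrix'];v,u=np.indices(z.shape)
    P=np.stack([(u-K[0,2])*z/K[0,0],-(v-K[1,2])*z/K[1,1],-z,np.ones_like(z)],-1)
    return (P@c['cam_to_world'].T)[...,:3]
E
python3 - <<'E'
from h import *
a=snap('top','top0');b=snap('scene','scene0')
for c in(a,b): print(c['camera_matrix'],c['cam_to_world'],[k for k in c])
o=get_obs();print(o)
E
```

```text
[[415.06735785   0.         278.82091413]
 [  0.         415.06735785 214.26808666]
 [  0.           0.           1.        ]] [[-0.0276621   0.99851626 -0.04690511  0.50524185]
 [-0.99947641 -0.02841561 -0.01547443  0.0118973 ]
 [-0.01678431  0.0464525   0.99877948  1.50880496]
 [ 0.          0.          0.          1.        ]] ['pixels', 'z_map', 'camera_matrix', 'cam_to_world']
[[489.47246331   0.         279.48520994]
 [  0.         489.47246331 203.98976283]
 [  0.           0.           1.        ]] [[-0.84951213 -0.44306209  0.28640028  0.98328848]
 [ 0.5274935  -0.72252241  0.44689146  0.6580498 ]
 [ 0.00892995  0.53071401  0.84750392  1.28040145]
 [ 0.          0.          0.          1.        ]] ['pixels', 'z_map', 'camera_matrix', 'cam_to_world']
{'time_s': 0.1, 'q': array([ 1.08173011e+00,  1.81461469e-01,  1.60788017e+00, -1.71807320e-06,
        1.35379546e+00, -2.06265124e-01]), 'dq': array([-0.0009779 , -0.00046365, -0.00173526,  0.00077333, -0.00024013,
       -0.00148043]), 'joint_efforts': array([-2.17869674e-04, -4.45876658e+01, -3.52242172e+01, -2.19743761e-04,
        4.23351856e-03, -3.20490983e-05]), 'eef_pos': array([0.1601856 , 0.55173656, 0.23049066]), 'eef_rot': array([-2.62309845e-04,  1.40929595e-01,  9.90019319e-01, -7.26304056e-04]), 'wrist_force': array([ 0.36550897,  0.40847942, -0.01492465]), 'torque': array([ 0.03993564,  0.00967363, -0.02109043]), 'grasp_force': 0.0, 'opening': 0.999578802808283}
```

View pics/top0.png

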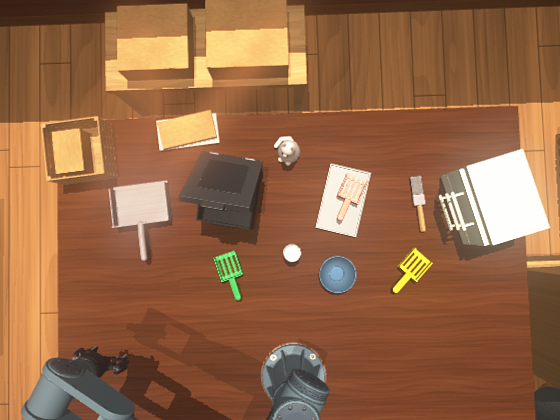

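View pics/scene0.png

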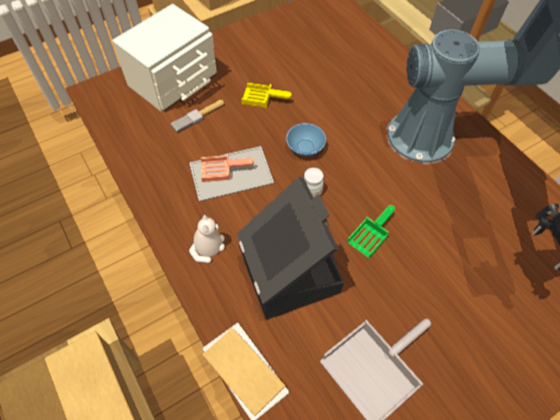

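The top view shows the lid up over the canister at about (230,190), the scoop on the mat at (349,195) with its handle end near (343,219), the cat at (288,150), the jar at (292,253) and the bowl at (338,274).

Run:
```python
from h import *
for n in('top0','scene0'):
    c=dict(np.load(f'pics/{n}.npz'));P=cloud(c);im=c['pixels'].astype(int)
    hsv=cv2.cvtColor(c['pixels'],cv2.COLOR_RGB2HSV)
    X,Y,Z=P[...,0],P[...,1],P[...,2]
    box=(X>.42)&(X<.75)&(Y>-.33)&(Y<-.08)
    m=box&(Z>.012)&(Z<.07)
    p=P[m];print(n,'scoop pts',len(p),p.min(0),p.max(0))
    h=p[(p[:,2]>.036)];print(' high',len(h));print(np.round(h[h[:,0].argsort()][::max(1,len(h)//25)],3).tolist())
    r=cv2.minAreaRect(p[:,:2].astype(np.float32)*1000);print(' rect',r)
    mm=box&(Z>.002)&(Z<.012);print(' mat z',np.median(Z[mm]),cv2.minAreaRect(P[mm][:,:2].astype(np.float32)*1000))
    # lid: dark pts
    d=(im.max(-1)<90)&(X>.4)&(X<.85)&(Y>.02)&(Y<.4)
    q=P[d&(Z>.17)];ctr=q.mean(0)
    for _ in range(4):
        u,s,vt=np.linalg.svd(q-ctr,full_matrices=False);nn=vt[2]*np.sign(vt[2][2]);res=(q-ctr)@nn;k=abs(res)<.006;q=q[k];ctr=q.mean(0)
    print(' lid n',nn,'ctr',ctr,len(q),res.std(),'rise',np.arccos(nn[2]),'yaw',np.arctan2(-nn[1],-nn[0]))
    ax=np.array([-nn[1],nn[0]])  # horizontal
    print(' lid min',q.min(0),q.max(0))
    for nm,bx in dict(cat=(.6,.75,-.1,.05),jar=(.3,.42,-.08,.02),bowl=(.2,.42,-.25,-.09)).items():
        k=(X>bx[0])&(X<bx[1])&(Y>bx[2])&(Y<bx[3])&(Z>.015)&~d
        if k.sum(): print(' ',nm,P[k].min(0).round(3),P[k].max(0).round(3))
c=dict(np.load('pics/top0.npz'));s=cv2.resize(c['pixels'][135:265,170:390],None,fx=3.6,fy=3.6,interpolation=cv2.INTER_CUBIC);cv2.imwrite('pics/crop0.png',s[...,::-1])
```

```text
top0 scoop pts 376 [ 0.42152508 -0.29354214  0.01200215] [ 0.74445098 -0.09753207  0.05342974]
 high 166
[[0.422, -0.169, 0.043], [0.548, -0.177, 0.046], [0.554, -0.187, 0.049], [0.558, -0.191, 0.048], [0.559, -0.174, 0.042], [0.562, -0.177, 0.044], [0.565, -0.177, 0.048], [0.569, -0.185, 0.043], [0.572, -0.196, 0.04], [0.576, -0.199, 0.04], [0.579, -0.195, 0.047], [0.582, -0.201, 0.052], [0.583, -0.186, 0.039], [0.586, -0.185, 0.047], [0.59, -0.196, 0.045], [0.593, -0.207, 0.042], [0.596, -0.199, 0.048], [0.6, -0.203, 0.049], [0.603, -0.206, 0.052], [0.604, -0.19, 0.039], [0.607, -0.199, 0.047], [0.61, -0.232, 0.042], [0.611, -0.2, 0.042], [0.614, -0.222, 0.04], [0.617, -0.21, 0.047], [0.618, -0.201, 0.042], [0.625, -0.201, 0.04], [0.633, -0.183, 0.043]]
 rect ((581.2755126953125, -184.65493774414062), (147.53163146972656, 321.18438720703125), 74.77800750732422)
 mat z 0.005181883778515584 ((584.88916015625, -205.04736328125), (249.7201385498047, 329.3995666503906), 89.98602294921875)
 lid n [ 0.70403408 -0.15203177  0.69370192] ctr [0.65830201 0.17458183 0.26675472] 1973 0.00179656
[... 838 characters left out ...]
0.045], [0.613, -0.2, 0.046], [0.616, -0.208, 0.043], [0.619, -0.202, 0.042], [0.624, -0.201, 0.042], [0.636, -0.179, 0.039]]
 rect ((580.6734619140625, -182.2390899658203), (146.0445098876953, 327.5614318847656), 73.41725158691406)
 mat z 0.005204601606986992 ((585.3160400390625, -204.8432159423828), (329.3987121582031, 249.48533630371094), 0.0881655365228653)
 lid n [ 0.70928206 -0.13233516  0.69239177] ctr [0.68533926 0.20497055 0.24666542] 2859 0.001882310198946384 rise 0.8059976219531226 yaw 2.957137266007326
 lid min [0.58188443 0.09407274 0.17046427] [0.77345189 0.31533479 0.34862204]
  jar [ 0.41  -0.022  0.025] [0.42  0.017 0.088]
  bowl [ 0.293 -0.23   0.015] [ 0.42  -0.101  0.054]
```

View pics/crop0.png

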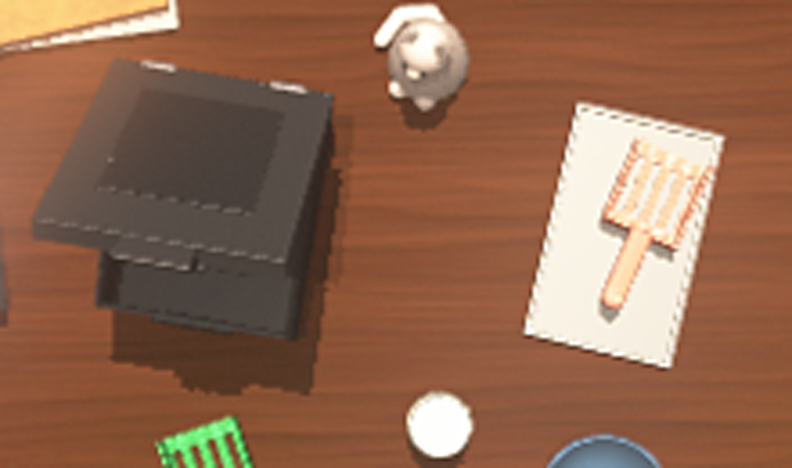

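Run:
```python
from h import *
from scipy.optimize import minimize
for n in('top0','scene0'):
    c=dict(np.load(f'pics/{n}.npz'));P=cloud(c);im=c['pixels'].astype(int)
    X,Y,Z=P[...,0],P[...,1],P[...,2]
    hsv=cv2.cvtColor(c['pixels'],cv2.COLOR_RGB2HSV).astype(int)
    print(n)
    m=(X>.47)&(X<.7)&(Y>-.27)&(Y<-.12)&(hsv[...,1]>50)&(Z>.012)&(Z<.06)
    # occupancy fit with scoop model outline
    p=P[m][:,:2]
    r=cv2.minAreaRect(p.astype(np.float32)*1000);print(' scoop',len(p),r)
    def cost(t,outer=True):
        d=p-t[:2];cs,sn=np.cos(t[2]),np.sin(t[2]);x=d@[cs,sn];y=d@[-sn,cs]
        b=np.maximum(np.maximum(-5e-3-x,x-.085),abs(y)-.04).clip(0)
        h=np.maximum(np.maximum(-.085-x,x+.005),abs(y)-.011).clip(0)
        return np.minimum(np.minimum(b,h),.01).sum()
    best=min((minimize(cost,[.575,-.195,y],method='Nelder-Mead',options=dict(initial_simplex=[[.575,-.195,y],[.6,-.195,y],[.575,-.18,y],[.575,-.195,y+.2]],xatol=1e-5)) for y in np.arange(-.7,.71,.1)),key=lambda r:r.fun)
    print(' fit',best.x,best.fun/len(p)*1000)
    d=p-best.x[:2];cs,sn=np.cos(best.x[2]),np.sin(best.x[2]);x=d@[cs,sn];y=d@[-sn,cs]
    print(' ext x',x.min(),x.max(),'bowl y',y[x>0].min(),y[x>0].max(),'handle y',y[x<-.01].min(),y[x<-.01].max())
    # canister
    d=(im.max(-1)<110)&(X>.4)&(X<.9)&(Y>.0)&(Y<.4)&(Z>.16)
    q=P[d];ctr=q.mean(0)
    for _ in range(5):
        vt=np.linalg.svd(q-ctr,full_matrices=False)[2];nn=vt[2]*np.sign(vt[2][2]);k=abs((q-ctr)@nn)<.005;q=q[k];ctr=q.mean(0)
    yaw=np.arctan2(nn[1],nn[0]);rise=np.arccos(nn[2]);
    ey=np.array([-np.sin(yaw),np.cos(yaw),0]);ex=np.cross(ey,nn)
    w=np.c_[(q-ctr)@ex,(q-ctr)@ey];print(' lid yaw,rise',yaw,rise,'rect',cv2.minAreaRect(w.astype(np.float32)*1000),w.min(0),w.max(0))
    box=cv2.boxPoints(cv2.minAreaRect(w.astype(np.float32)))
    print(np.round(ctr+box[:,:1]*ex+box[:,1:]*ey,4).tolist())
    d=(im.max(-1)<110)&(X>.4)&(X<.9)&(Y>.0)&(Y<.4)&(Z>.02)&(Z<.16)
    q=P[d];print(' base',len(q),cv2.minAreaRect(q[:,:2].astype(np.float32)*1000))
```

```text
top0
 scoop 268 ((599.4862060546875, -203.70947265625), (82.87275695800781, 205.1304931640625), 68.88285827636719)
 fit [ 0.62093845 -0.20992006 -0.44666206] 0.07732296766511064
 ext x -0.12561958803561815 0.08105492618202279 bowl y -0.040480427760973145 0.04023249221464078 handle y -0.05254449170004586 0.011000001660566002
 lid yaw,rise -0.05847772021503982 0.9313782817834632 rect ((3.8189468383789062, -5.101524353027344), (21.62847900390625, 270.5077819824219), 38.363548278808594) [-0.07587271 -0.10770169] [0.09257141 0.10753486]
[[0.6105, 0.299, 0.344], [0.6981, 0.0814, 0.2093], [0.709, 0.0942, 0.1957], [0.6214, 0.3118, 0.3304]]
 base 1090 ((603.7904663085938, 163.14381408691406), (309.4939270019531, 361.5877685546875), 87.24934387207031)
scene0
 scoop 414 ((623.0039672851562, -218.24093627929688), (92.1968994140625, 160.89198303222656), 82.12151336669922)
 fit [ 0.6246515  -0.21218094 -0.44609791] 0.134127838521204
 ext x -0.08277381926387463 0.08467370816970478 bowl y -0.04832406884366973 0.04271753036238431 handle y -0.013525601181090577 0.013510612429510328
 lid yaw,rise -0.19578454927169475 0.8112703562248962 rect ((-0.2622528076171875, -5.960960388183594), (266.0505676269531, 206.5492706298828), 0.28087663650512695) [-0.13316945 -0.10963656] [0.13228176 0.09786995]
[[0.605, 0.3193, 0.3523], [0.5655, 0.1166, 0.3516], [0.7454, 0.0822, 0.1587], [0.7849, 0.2849, 0.1594]]
 base 2316 ((654.8948974609375, 205.75344848632812), (203.04188537597656, 236.52493286132812), 78.71827697753906)
```

```bash
cat >> h.py <<'E'
from scipy.spatial.transform import Rotation as R
def Rt(psi,t):  # tool rot: heading psi, tilt t forward
    c,s=np.cos(psi),np.sin(psi)
    z=np.array([np.sin(t)*c,np.sin(t)*s,-np.cos(t)]);y=np.array([-s,c,0]);return np.c_[np.cross(y,z),y,z]
def go(tcp,psi,t,T=None):
    o=get_obs();q=o['eef_rot'];r0=R.from_quat([q[1],q[2],q[3],q[0]])
    rv=(R.from_matrix(Rt(psi,t))*r0.inv()).as_rotvec();d=np.array(tcp)-o['eef_pos']
    print('t',o['time_s'],'pos',o['eef_pos'].round(4),'shift',d.round(4),'rv',rv.round(4),'rows',max(np.linalg.norm(d)/.0417,np.linalg.norm(rv)/.125))
    return d,rv
E
python3 - <<'E'
from h import *
z=Rt(-.446,np.pi/6)[:,2];g=np.array([.578,-.189,.039])+.019*z
print(z,g,g-.12*z)
go(g-.12*z,-.446,np.pi/6)
E
```

```text
[ 0.45108988 -0.21568014 -0.8660254 ] [ 0.58657071 -0.19309792  0.02254552] [ 0.53243992 -0.16721631  0.12646857]
t 0.1 pos [0.1602 0.5517 0.2305] shift [ 0.3723 -0.719  -0.104 ] rv [-0.1855 -0.4906 -0.159 ] rows 19.57467890524349
```

Call:
{"name": "carry_out", "arguments": {
  "plan": [
    [[0.0186,-0.036,0,-0.009,-0.0245,-0.008,1],[0.0372,-0.072,0,-0.0185,-0.049,-0.016,1],[0.0559,-0.108,0,-0.028,-0.0736,-0.024,1],[0.0745,-0.144,0,-0.037,-0.098,-0.032,1],[0.0931,-0.18,0,-0.0464,-0.1227,-0.0398,1]]
  ]
}}

```text
time_s: 0.52
eef_pos: [0.2537, 0.3703, 0.2308]
eef_rot: [0.064, 0.16, 0.985, -0.015]
wrist_force: [0.4, 0.0, 0.6]
opening: 0.996
grasp_force: 0.0
```

Call:
{"name": "carry_out", "arguments": {
  "plan": [
    [[0.0186,-0.036,0,-0.009,-0.0245,-0.008,1],[0.0372,-0.072,0,-0.0185,-0.049,-0.016,1],[0.0559,-0.108,0,-0.028,-0.0736,-0.024,1],[0.0745,-0.144,0,-0.037,-0.098,-0.032,1],[0.0931,-0.18,0,-0.0464,-0.1227,-0.0398,1]]
  ]
}}

```text
time_s: 0.93
eef_pos: [0.3468, 0.1905, 0.2311]
eef_rot: [0.128, 0.179, 0.975, -0.029]
wrist_force: [1.3, 1.0, 0.4]
opening: 0.999
grasp_force: 0.0
```

Call:
{"name": "carry_out", "arguments": {
  "plan": [
    [[0.0186,-0.036,0,-0.009,-0.0245,-0.008,1],[0.0372,-0.072,0,-0.0185,-0.049,-0.016,1],[0.0559,-0.108,0,-0.028,-0.0736,-0.024,1],[0.0745,-0.144,0,-0.037,-0.098,-0.032,1],[0.0931,-0.18,0,-0.0464,-0.1227,-0.0398,1]]
  ]
}}

```text
time_s: 1.35
eef_pos: [0.44, 0.0102, 0.2314]
eef_rot: [0.192, 0.197, 0.961, -0.043]
wrist_force: [1.0, 1.0, -0.0]
opening: 0.995
grasp_force: 0.0
```

Call:
{"name": "carry_out", "arguments": {
  "plan": [
    [[0.0186,-0.036,0,-0.009,-0.0245,-0.008,1],[0.0372,-0.072,0,-0.0185,-0.049,-0.016,1],[0.0559,-0.108,0,-0.028,-0.0736,-0.024,1],[0.0745,-0.144,0,-0.037,-0.098,-0.032,1],[0.0931,-0.18,0,-0.0464,-0.1227,-0.0398,1]]
  ]
}}

```text
time_s: 1.77
eef_pos: [0.533, -0.17, 0.2311]
eef_rot: [0.253, 0.214, 0.942, -0.057]
wrist_force: [1.0, 0.7, 0.2]
opening: 1.002
grasp_force: 0.0
```

Run:
```python
from h import *
go([.5324,-.1672,.1265],-.446,np.pi/6)
```

```text
t 1.7667 pos [ 0.533  -0.17    0.2311] shift [-0.0006  0.0028 -0.1046] rv [-0.0003  0.0021  0.0008] rows 2.5091201615242475
```

Tracking is excellent. Look with the wrist camera before going down.

Run:
```python
from h import *
from scipy.optimize import minimize
c=snap('wrist','w1');P=cloud(c);X,Y,Z=P[...,0],P[...,1],P[...,2]
hsv=cv2.cvtColor(c['pixels'],cv2.COLOR_RGB2HSV).astype(int)
m=(X>.47)&(X<.75)&(Y>-.32)&(Y<-.1)&(hsv[...,1]>50)&(Z>.012)&(Z<.06)
p=P[m][:,:2]
def cost(t):
    d=p-t[:2];cs,sn=np.cos(t[2]),np.sin(t[2]);x=d@[cs,sn];y=d@[-sn,cs]
    b=np.maximum(np.maximum(-5e-3-x,x-.085),abs(y)-.04).clip(0)
    h=np.maximum(np.maximum(-.085-x,x+.005),abs(y)-.011).clip(0)
    return np.minimum(np.minimum(b,h),.01).sum()
r=minimize(cost,[.623,-.211,-.446],method='Nelder-Mead');print(len(p),r.x,r.fun/max(1,len(p)))
d=p-r.x[:2];cs,sn=np.cos(r.x[2]),np.sin(r.x[2]);x=d@[cs,sn];y=d@[-sn,cs];pz=P[m][:,2]
print(np.percentile(x,[.5,99.5]),np.percentile(y[x>.02],[1,99]))
for a in(-.08,-.065,-.05,-.035,-.02):
    k=(abs(x-a)<.006)&(pz>.03);print(a,k.sum(),np.percentile(y[k],[2,98]),np.percentile(pz[k],90))
```

```text
3284 [ 0.62324608 -0.21344631 -0.45037062] 2.762643307258311e-07
[-0.08355555  0.08178614] [-0.03973383  0.03919548]
-0.08 364 [-0.00974268  0.00869645] 0.04555173390394803
-0.065 232 [-0.01073853  0.00981347] 0.04568779473243847
-0.05 258 [-0.01023349  0.00932183] 0.045785931139763106
-0.035 250 [-0.0104729   0.01062747] 0.04576189776975352
-0.02 229 [-0.01081782  0.01014056] 0.04564279332832212
```

View pics/w1.png

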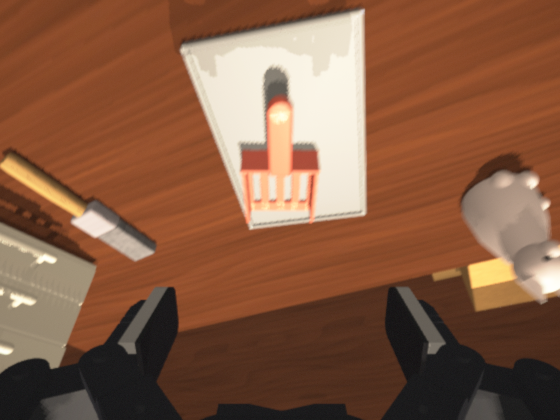

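The wrist view shows the handle centred near (280,130) and lined up with the fingers. The fit gives 80 mm wide, 170 mm long and a top at 46 mm, as given. Going down.

Call:
{"name": "carry_out", "arguments": {
  "plan": [
    [[0,0,-0.035,0,0,0,1],[0,0,-0.07,0,0,0,1],[0,0.0004,-0.1047,0,0,-0.004,1],[0,0.0004,-0.1047,0,0,-0.004,1],[0,0.0004,-0.1047,0,0,-0.004,1]]
  ]
}}

```text
time_s: 2.23
eef_pos: [0.5312, -0.1664, 0.1243]
eef_rot: [0.25, 0.216, 0.942, -0.056]
wrist_force: [0.8, -0.0, 0.2]
opening: 0.999
grasp_force: 0.0
```

Call:
{"name": "carry_out", "arguments": {
  "plan": [
    [[0.014,-0.0065,-0.026,0,0,0,1],[0.028,-0.013,-0.052,0,0,0,1],[0.041,-0.0195,-0.078,0,0,0,1],[0.054,-0.0261,-0.104,0,0,0,1],[0.054,-0.0261,-0.104,0,0,0,1]]
  ]
}}

```text
time_s: 2.65
eef_pos: [0.5874, -0.1938, 0.0194]
eef_rot: [0.251, 0.216, 0.942, -0.056]
wrist_force: [-0.4, -0.3, -1.3]
opening: 1.003
grasp_force: 0.0
```

Call:
{"name": "carry_out", "arguments": {
  "plan": [
    [[0,0,0,0,0,0,0],[0,0,0,0,0,0,0],[0,0,0,0,0,0,0],[0,0,0,0,0,0,0],[0,0,0,0,0,0,0]]
  ]
}}

```text
time_s: 3.07
eef_pos: [0.5878, -0.1939, 0.0252]
eef_rot: [0.254, 0.215, 0.941, -0.058]
wrist_force: [-1.0, -0.6, 0.2]
opening: 0.298
grasp_force: 0.8
```

Call:
{"name": "carry_out", "arguments": {
  "plan": [
    [[0,0,0,0,0,0,0],[0,0,0,0,0,0,0],[0,0,0,0,0,0,0],[0,0,0,0,0,0,0],[0,0,0,0,0,0,0]]
  ]
}}

```text
time_s: 3.48
eef_pos: [0.5878, -0.1939, 0.0247]
eef_rot: [0.254, 0.215, 0.941, -0.058]
wrist_force: [-6.2, 3.1, 11.5]
opening: 0.246
grasp_force: 62.2
```

Call:
{"name": "carry_out", "arguments": {
  "plan": [
    [[0,0,0.02,0,0,0,0],[0,0,0.06,0,0,0,0],[0,0,0.1,0,0,0,0],[0,0,0.14,0,0,0,0],[0,0,0.18,0,0,0,0]]
  ]
}}

```text
time_s: 3.9
eef_pos: [0.586, -0.1931, 0.2046]
eef_rot: [0.253, 0.215, 0.942, -0.057]
wrist_force: [1.2, -0.9, -0.7]
opening: 0.244
grasp_force: 60.5
```

Call:
{"name": "carry_out", "arguments": {
  "plan": [
    [[-0.035,0.018,0.003,0,0,0,0],[-0.071,0.036,0.006,0,0,0,0],[-0.107,0.054,0.009,0,0,0,0],[-0.143,0.072,0.012,0,0,0,0],[-0.178,0.09,0.015,0,0,0,0]]
  ]
}}

```text
time_s: 4.32
eef_pos: [0.4068, -0.1023, 0.2167]
eef_rot: [0.252, 0.215, 0.942, -0.057]
wrist_force: [-1.4, 0.3, 1.1]
opening: 0.243
grasp_force: 60.5
```

Call:
{"name": "carry_out", "arguments": {
  "plan": [
    [[-0.001,0.036,0,0,0,0.025,0],[-0.002,0.072,0,0,0,0.051,0],[-0.003,0.108,0,0,0,0.076,0],[-0.004,0.144,0,0,0,0.102,0],[-0.005,0.18,0,0,0,0.127,0]]
  ]
}}

```text
time_s: 4.73
eef_pos: [0.4033, 0.0778, 0.2186]
eef_rot: [0.257, 0.155, 0.953, -0.041]
wrist_force: [0.5, -0.8, -0.3]
opening: 0.243
grasp_force: 60.6
```

Call:
{"name": "carry_out", "arguments": {
  "plan": [
    [[-0.001,0.036,0,0,0,0.025,0],[-0.002,0.072,0,0,0,0.051,0],[-0.003,0.108,0,0,0,0.076,0],[-0.004,0.144,0,0,0,0.102,0],[-0.005,0.18,0,0,0,0.127,0]]
  ]
}}

```text
time_s: 5.15
eef_pos: [0.3979, 0.2585, 0.2179]
eef_rot: [0.258, 0.093, 0.961, -0.024]
wrist_force: [1.2, -0.9, -0.7]
opening: 0.247
grasp_force: 60.6
```

Run:
```python
from h import *
o=get_obs();print(o['grasp_force'],o['opening'],o['wrist_force'])
go([.3993,.2557,.125],-.196,np.pi/6)
c=snap('wrist','w2');P=cloud(c);im=c['pixels'].astype(int);hsv=cv2.cvtColor(c['pixels'],cv2.COLOR_RGB2HSV)
s=snap('scene','s2');P=cloud(s);X,Y,Z=P[...,0],P[...,1],P[...,2];hsv=cv2.cvtColor(s['pixels'],cv2.COLOR_RGB2HSV).astype(int)
m=((hsv[...,0]<14))&(hsv[...,1]>80)&(hsv[...,2]>150)&(Z>.1)&(X>.3)&(X<.65)&(Y>.1)&(Y<.4)
p=P[m];print(len(p),p.min(0),p.max(0))
```

```text
60.5671763420105 0.24700839384620832 [ 1.24626164 -0.93631944 -0.67294517]
t 5.15 pos [0.3979 0.2585 0.2179] shift [ 0.0014 -0.0028 -0.0929] rv [-0.0017  0.0018 -0.0027] rows 2.2291251803038348
1197 [0.36261544 0.19855393 0.19509714] [0.53099164 0.29506839 0.27455975]
```

View pics/w2.png

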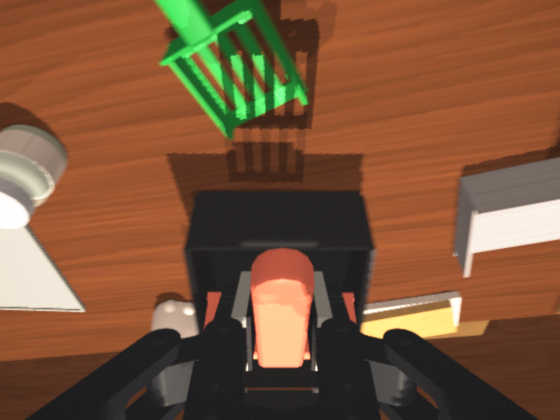

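View pics/s2.png

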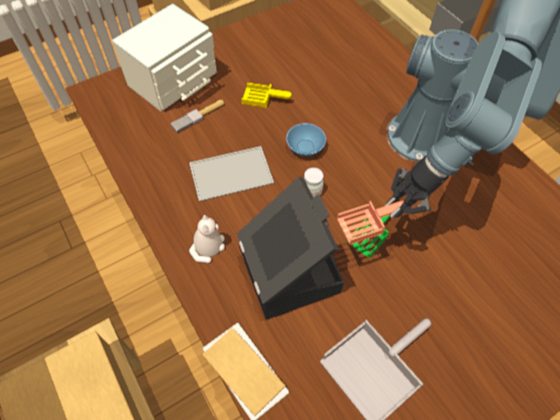

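The wrist view shows the canister's front wall (190–370, 195–248) centred on the scoop. The scene view shows the scoop held with nothing else moved. I'll check the canister pose and the scoop's level from these.

Run:
```python
from h import *
c=dict(np.load('pics/w2.npz'));P=cloud(c)
for v in(200,215,230,245,249,252): print(v,[P[v,u].round(3).tolist() for u in (186,190,194,200,280,360,366,370,374)])
q=P[205:240,205:355].reshape(-1,3);ct=q.mean(0);n=np.linalg.svd(q-ct,full_matrices=False)[2][2];n*=np.sign(n[0]);print('front wall',ct,n,np.arctan2(n[1],n[0]))
q=P[205:240];k=(q[...,2]>.03)&(q[...,0]>.45)&(q[...,0]<.6);e=q[k]
yl=np.array([.195,.981]);s=e[:,:2]@yl;print('lateral ext',np.percentile(s,[.5,99.5]),'centre', np.array([.650,.206])@yl)
s=dict(np.load('pics/s2.npz'));P=cloud(s);X,Y,Z=P[...,0],P[...,1],P[...,2];hsv=cv2.cvtColor(s['pixels'],cv2.COLOR_RGB2HSV).astype(int)
m=((hsv[...,0]<14))&(hsv[...,1]>80)&(hsv[...,2]>150)&(Z>.1)&(X>.3)&(X<.65)&(Y>.1)&(Y<.4)
p=P[m];h=np.array([.981,-.195]);x=(p[:,:2]-[.388,.260])@h;y=(p[:,:2]-[.388,.260])@[.195,.981]
for a in np.arange(-.04,.15,.015):
    k=abs(x-a)<.0075
    if k.sum()>5: print(a.round(3),k.sum(),'y',np.percentile(y[k],[2,98]).round(4),'z',np.percentile(p[k,2],[3,50,97]).round(4))
```

```text
200 [[0.539, 0.116, -0.001], [0.541, 0.12, -0.002], [0.524, 0.135, 0.017], [0.526, 0.141, 0.016], [0.544, 0.229, 0.016], [0.561, 0.316, 0.016], [0.58, 0.325, -0.0], [0.582, 0.33, -0.001], [0.582, 0.334, -0.0]]
215 [[0.565, 0.106, -0.002], [0.526, 0.133, 0.037], [0.526, 0.138, 0.038], [0.527, 0.144, 0.039], [0.543, 0.229, 0.039], [0.56, 0.313, 0.039], [0.606, 0.324, 0.001], [0.609, 0.329, -0.001], [0.61, 0.334, -0.001]]
230 [[0.524, 0.134, 0.06], [0.526, 0.137, 0.059], [0.258, 0.286, 0.299], [0.527, 0.147, 0.059], [0.544, 0.229, 0.059], [0.558, 0.31, 0.061], [0.562, 0.316, 0.059], [0.637, 0.329, -0.0], [0.639, 0.334, -0.001]]
245 [[0.525, 0.136, 0.079], [0.525, 0.141, 0.08], [0.527, 0.144, 0.078], [0.528, 0.15, 0.079], [0.541, 0.229, 0.081], [0.561, 0.307, 0.078], [0.561, 0.313, 0.079], [0.561, 0.317, 0.079], [0.671, 0.334, 0.0]]
249 [[0.525, 0.138, 0.084], [0.528, 0.14, 0.082], [0.529, 0.144, 0.082], [0.531, 0.15, 0.082], [0.357, 0.266, 0.225], [0.561, 0.307, 0.082], [0.563, 0.313, 0.082], [0.562, 0.316, 0.083], [0.258, 0.286, 0.299]]
252 [[0.529, 0.136, 0.084], [0.535, 0.137, 0.08],
[... 277 characters left out ...]
 [0.07828756 0.57373713] centre 0.32883599999999996
-0.025 7 y [-0.0045  0.0007] z [0.237  0.2387 0.2409]
-0.01 31 y [-0.0038  0.0181] z [0.2365 0.2403 0.2741]
0.005 47 y [-0.006   0.0199] z [0.2353 0.2391 0.262 ]
0.02 55 y [-0.0059  0.0175] z [0.2298 0.2384 0.2426]
0.035 53 y [-0.0051  0.0159] z [0.2328 0.2378 0.2431]
0.05 268 y [-0.0332  0.0452] z [0.1998 0.2178 0.2394]
0.065 149 y [-0.0344  0.0457] z [0.1973 0.2034 0.2247]
0.08 123 y [-0.0341  0.0456] z [0.1982 0.2033 0.2225]
0.095 125 y [-0.034   0.0454] z [0.1974 0.2032 0.2228]
0.11 130 y [-0.0336  0.0452] z [0.1966 0.2027 0.2223]
0.125 145 y [-0.0341  0.0453] z [0.1982 0.203  0.223 ]
0.14 64 y [-0.0348  0.0444] z [0.1979 0.2016 0.2198]
```

Call:
{"name": "carry_out", "arguments": {
  "plan": [
    [[0.0014,-0.003,-0.03,0,0,0,0],[0.0014,-0.003,-0.06,0,0,0,0],[0.0014,-0.003,-0.09,0,0,0,0],[0.0014,-0.003,-0.097,0,0,0,0],[0.0014,-0.003,-0.097,0,0,0,0]]
  ]
}}

```text
time_s: 5.67
eef_pos: [0.3984, 0.2518, 0.1182]
eef_rot: [0.256, 0.094, 0.962, -0.026]
wrist_force: [0.0, 0.1, -0.2]
opening: 0.249
grasp_force: 60.4
```

Call:
{"name": "carry_out", "arguments": {
  "plan": [
    [[0.02,-0.004,0,0,0,0,0],[0.04,-0.008,0,0,0,0,0],[0.06,-0.012,0,0,0,0,0],[0.08,-0.017,0,0,0,0,0],[0.1,-0.021,0,0,0,0,0]]
  ]
}}

```text
time_s: 6.08
eef_pos: [0.5028, 0.2323, 0.1237]
eef_rot: [0.26, 0.095, 0.961, -0.024]
wrist_force: [0.9, -0.4, -0.7]
opening: 0.244
grasp_force: 60.5
```

Call:
{"name": "carry_out", "arguments": {
  "plan": [
    [[0.022,-0.005,0,0,0,0,0],[0.044,-0.009,0,0,0,0,0],[0.066,-0.014,0,0,0,0,0],[0.09,-0.019,0,0,0,0,0],[0.106,-0.0227,0,0,0,0,0]]
  ]
}}

```text
time_s: 6.5
eef_pos: [0.6099, 0.2091, 0.1244]
eef_rot: [0.26, 0.095, 0.961, -0.024]
wrist_force: [0.0, -0.1, -0.4]
opening: 0.245
grasp_force: 60.5
```

Run:
```python
from h import *
o=get_obs();print(o['wrist_force'],o['grasp_force']);go([.6052,.212,.053],-.197,np.pi/6)
c=snap('wrist','w3')
```

```text
[ 0.00513879 -0.09181898 -0.40311666] 60.49214959144592
t 6.5 pos [0.6099 0.2091 0.1244] shift [-0.0047  0.0029 -0.0714] rv [-0.002   0.0057 -0.0009] rows 1.7174772293862637
```

View pics/w3.png

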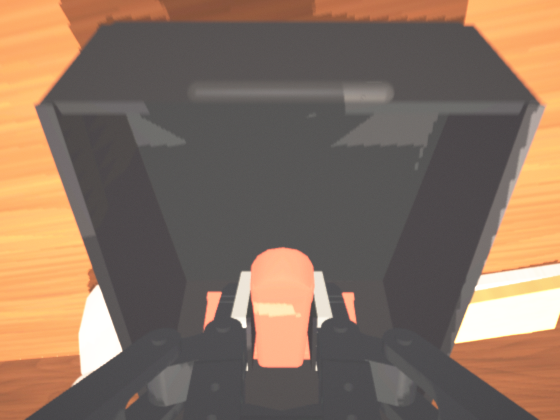

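The scoop is centred in the mouth: rims at columns 45 and 535, handle at 282. Lowering.

Call:
{"name": "carry_out", "arguments": {
  "plan": [
    [[-0.004,0.0015,-0.014,0,0,0,0],[-0.005,0.003,-0.028,0,0,0,0],[-0.005,0.003,-0.042,0,0,0,0],[-0.005,0.003,-0.055,0,0,0,0],[-0.005,0.003,-0.063,0,0,0,0]]
  ]
}}

```text
time_s: 6.97
eef_pos: [0.6018, 0.2126, 0.0587]
eef_rot: [0.259, 0.095, 0.961, -0.025]
wrist_force: [-1.0, -0.3, -1.4]
opening: 0.245
grasp_force: 60.5
```

Call:
{"name": "carry_out", "arguments": {
  "plan": [
    [[0,0,-0.003,0,0,0,0],[0,0,-0.006,0,0,0,0],[0,0,-0.008,0,0,0,0],[0,0,-0.008,0,0,0,0],[0,0,-0.008,0,0,0,0]]
  ]
}}

```text
time_s: 7.38
eef_pos: [0.6019, 0.2129, 0.0506]
eef_rot: [0.259, 0.094, 0.961, -0.024]
wrist_force: [0.4, -0.2, 0.2]
opening: 0.24
grasp_force: 60.5
```

Call:
{"name": "carry_out", "arguments": {
  "plan": [
    [[0,0,0,0,0,0,0.35],[0,0,0,0,0,0,0.6],[0,0,0,0,0,0,0.6],[0,0,0,0,0,0,0.6],[0,0,0,0,0,0,0.6]]
  ]
}}

```text
time_s: 7.8
eef_pos: [0.6013, 0.2128, 0.0497]
eef_rot: [0.258, 0.094, 0.961, -0.025]
wrist_force: [-0.2, -0.1, -0.2]
opening: 0.601
grasp_force: 0.0
```

Call:
{"name": "carry_out", "arguments": {
  "plan": [
    [[0,0,0,0,0,0,0.6],[0,0,0,0,0,0,0.6],[-0.005,0.001,0.01,0,0,0,0.6],[-0.012,0.0025,0.02,0,0,0,0.6],[-0.022,0.0045,0.04,0,0,0,0.6]]
  ]
}}

```text
time_s: 8.22
eef_pos: [0.5779, 0.2166, 0.0878]
eef_rot: [0.256, 0.095, 0.962, -0.025]
wrist_force: [0.1, 0.1, 0.6]
opening: 0.599
grasp_force: 0.0
```

Call:
{"name": "carry_out", "arguments": {
  "plan": [
    [[-0.02,0.004,0.034,0,0,0,0.6],[-0.04,0.008,0.054,0,0,0,0.6],[-0.08,0.016,0.064,0,0,0,0.6],[-0.12,0.024,0.064,0,0,0,0.6],[-0.16,0.032,0.064,0,0,0,0.6]]
  ]
}}

```text
time_s: 8.63
eef_pos: [0.4184, 0.2493, 0.1548]
eef_rot: [0.259, 0.095, 0.961, -0.024]
wrist_force: [-0.5, 0.4, -0.3]
opening: 0.598
grasp_force: 0.0
```

Run:
```python
from h import *
o=get_obs();print(o['time_s'],o['eef_pos'],o['wrist_force'],o['grasp_force'],o['q'])
c=snap('wrist','w4');P=cloud(c);X,Y,Z=P[...,0],P[...,1],P[...,2];hsv=cv2.cvtColor(c['pixels'],cv2.COLOR_RGB2HSV).astype(int)
m=((hsv[...,0]<14))&(hsv[...,1]>120)&(Z>.02)&(Z<.12)&(X>.52)&(X<.78)&(Y>.08)&(Y<.35)
p=P[m];d=p[:,:2]-[.6505,.2055];x=d@[.981,-.195];y=d@[.195,.981]
print(len(p),'x',np.percentile(x,[.5,99.5]),'y',np.percentile(y,[.5,99.5]),'z',np.percentile(p[:,2],[1,50,99]))
s=snap('scene','s4')
```

```text
8.6333 [0.41843201 0.24934349 0.15481035] [-0.45434803  0.3684305  -0.34461854] 0.0 [ 0.50688894 -0.11210403  2.17459603 -0.50740006  0.72659231 -0.54290487]
3024 x [-0.1097689   0.09961605] y [-0.04915065  0.04381229] z [0.02891419 0.05320499 0.08244138]
```

View pics/w4.png

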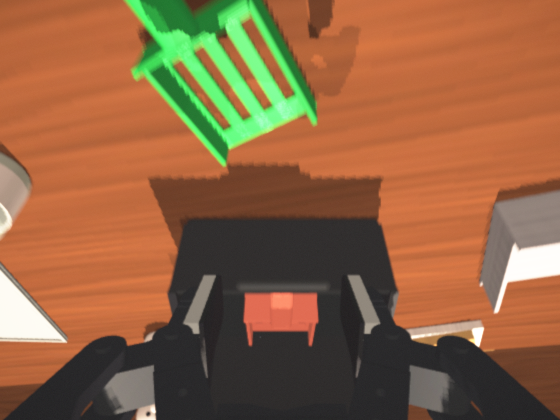

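The scoop is lying flat inside (orange, (245–318, 293–345)) and has been let go. Next, the lid arc.

Run:
```python
from h import *
C=np.array([.6505,.2055]);yaw=-.197;ex=np.array([np.cos(yaw),np.sin(yaw)])
def W(x,z): return np.r_[C+x*ex,z]
def c(r,o=0,s=.222): return W(.112-s*np.cos(r)+(.007+o)*np.sin(r),.152+s*np.sin(r)+(.007+o)*np.cos(r))
print('above',W(-.005,.42)); go(W(-.005,.42),yaw,0)
rs=[.811,.6,.38,.16,-.06,-.2,-.237,-.287];ts=np.interp(rs,[-.237,.811],[.287,0])
prev=W(-.005,.42);pt=0
for r,t,o in zip(rs,ts,[.025]+[.003]*6+[0]):
    p=c(r,o);print(r,'tcp',p.round(4),'shift',(p-prev).round(4),'rv',((t-pt)*np.array([np.sin(yaw),-np.cos(yaw),0])).round(4));prev=p;pt=t
# sign check of tilt axis
print((R.from_matrix(Rt(yaw,.1))*R.from_matrix(Rt(yaw,0)).inv()).as_rotvec())
```

```text
above [0.64559671 0.20647864 0.42      ]
t 8.7333 pos [0.414  0.2497 0.1522] shift [ 0.2316 -0.0432  0.2678] rv [ 0.1009  0.5117 -0.0047] rows 8.552775721369118
0.811 tcp [0.6331 0.209  0.335 ] shift [-0.0125  0.0025 -0.085 ] rv [-0. -0.  0.]
0.6 tcp [0.5862 0.2183 0.2856] shift [-0.0469  0.0094 -0.0494] rv [-0.0113 -0.0567  0.    ]
0.38 tcp [0.5618 0.2232 0.2436] shift [-0.0244  0.0049 -0.042 ] rv [-0.0118 -0.0591  0.    ]
0.16 tcp [0.547  0.2262 0.1972] shift [-0.0148  0.003  -0.0464] rv [-0.0118 -0.0591  0.    ]
-0.06 tcp [0.5424 0.2271 0.1487] shift [-0.0045  0.0009 -0.0486] rv [-0.0118 -0.0591  0.    ]
-0.2 tcp [0.545  0.2266 0.1177] shift [ 0.0026 -0.0005 -0.031 ] rv [-0.0075 -0.0376  0.    ]
-0.237 tcp [0.5464 0.2263 0.1096] shift [ 0.0014 -0.0003 -0.0081] rv [-0.002  -0.0099  0.    ]
-0.287 tcp [0.5496 0.2256 0.0959] shift [ 0.0032 -0.0006 -0.0137] rv [-0. -0.  0.]
[-1.95728241e-02 -9.80658175e-02 -2.77671438e-17]
```

Call:
{"name": "carry_out", "arguments": {
  "plan": [
    [[0,0,0.04,0.01,0.051,0,0],[0,0,0.08,0.02,0.102,0,0],[0,0,0.12,0.03,0.154,0,0],[0,0,0.16,0.04,0.205,0,0],[0,0,0.2,0.05,0.256,-0.002,0]]
  ]
}}

```text
time_s: 9.15
eef_pos: [0.419, 0.2493, 0.3563]
eef_rot: [0.13, 0.097, 0.987, -0.012]
wrist_force: [1.4, -0.3, -0.3]
opening: -0.002
grasp_force: 0.0
```

Call:
{"name": "carry_out", "arguments": {
  "plan": [
    [[0,0,0.03,0.01,0.051,0,0],[0,0,0.055,0.02,0.102,0,0],[0.02,-0.004,0.068,0.03,0.154,0,0],[0.04,-0.008,0.068,0.04,0.205,0,0],[0.06,-0.011,0.068,0.051,0.256,-0.003,0]]
  ]
}}

```text
time_s: 9.57
eef_pos: [0.4809, 0.2381, 0.4237]
eef_rot: [0.002, 0.1, 0.995, 0.001]
wrist_force: [0.6, 0.4, 0.0]
opening: 0.004
grasp_force: 0.0
```

Call:
{"name": "carry_out", "arguments": {
  "plan": [
    [[0.035,-0.0065,0,0,0,0,0],[0.07,-0.013,0,0,0,0,0],[0.105,-0.02,0,0,0,0,0],[0.14,-0.026,0,0,0,0,0],[0.172,-0.032,0,0,0,0,0]]
  ]
}}

```text
time_s: 9.98
eef_pos: [0.6535, 0.2053, 0.4208]
eef_rot: [0.001, 0.1, 0.995, -0.0]
wrist_force: [0.3, 0.4, 0.7]
opening: 0.001
grasp_force: 0.0
```

Run:
```python
from h import *
o=get_obs();print(o['wrist_force'],o['opening'])
go([.6456,.2065,.42],-.197,0)
```

```text
[0.25779008 0.36508789 0.69909042] 0.0009326898941351339
t 9.9833 pos [0.6535 0.2053 0.4208] shift [-0.0079  0.0012 -0.0008] rv [0.0008 0.0021 0.0042] rows 0.1926544137870716
```

Call:
{"name": "carry_out", "arguments": {
  "plan": [
    [[-0.005,0.001,-0.025,0,0,0,0],[-0.01,0.002,-0.05,0,0,0,0],[-0.015,0.003,-0.075,0,0,0,0],[-0.018,0.003,-0.085,0,0,0,0],[-0.018,0.003,-0.085,0,0,0,0]]
  ]
}}

```text
time_s: 10.4
eef_pos: [0.6317, 0.2089, 0.3328]
eef_rot: [-0.002, 0.1, 0.995, -0.001]
wrist_force: [-0.1, 0.5, 0.5]
opening: 0.004
grasp_force: 0.0
```

Call:
{"name": "carry_out", "arguments": {
  "plan": [
    [[-0.01,0.002,-0.01,-0.002,-0.011,0,0],[-0.02,0.004,-0.02,-0.004,-0.022,0,0],[-0.029,0.006,-0.03,-0.006,-0.034,0,0],[-0.038,0.008,-0.04,-0.009,-0.045,0,0],[-0.047,0.0094,-0.0494,-0.0113,-0.0567,0,0]]
  ]
}}

```text
time_s: 10.82
eef_pos: [0.5873, 0.2188, 0.2896]
eef_rot: [0.032, 0.1, 0.994, -0.003]
wrist_force: [0.3, -0.2, 0.1]
opening: -0.004
grasp_force: 0.3
```

Call:
{"name": "carry_out", "arguments": {
  "plan": [
    [[-0.005,0.001,-0.008,-0.002,-0.012,0,0],[-0.01,0.002,-0.017,-0.005,-0.024,0,0],[-0.015,0.003,-0.025,-0.007,-0.035,0,0],[-0.02,0.004,-0.034,-0.009,-0.047,0,0],[-0.0244,0.0049,-0.042,-0.0118,-0.0591,0,0]]
  ]
}}

```text
time_s: 11.23
eef_pos: [0.5632, 0.2238, 0.2477]
eef_rot: [0.062, 0.1, 0.993, -0.005]
wrist_force: [0.7, 0.6, 0.4]
opening: 0.002
grasp_force: 0.2
```

Run:
```python
from h import *
o=get_obs();print(o['wrist_force'])
go([.5618,.2232,.2436],-.197,.118)
c=snap('scene','s5')
P=cloud(c);X,Y,Z=P[...,0],P[...,1],P[...,2];im=c['pixels'].astype(int)
d=(im.max(-1)<110)&(X>.6)&(X<.75)&(Y>.12)&(Y<.29)&(Z>.16)
q=P[d];ctr=q.mean(0)
for _ in range(6):
    n=np.linalg.svd(q-ctr,full_matrices=False)[2][2];n*=np.sign(n[2]);q=q[abs((q-ctr)@n)<.006];ctr=q.mean(0)
print(len(q),n,'a=',np.arctan2(n[0]*.981-n[1]*.195,n[2])+.287)
```

```text
[0.71272579 0.62526224 0.42605817]
t 11.2333 pos [0.5632 0.2238 0.2477] shift [-0.0014 -0.0006 -0.0041] rv [-0.0004  0.0073  0.0036] rows 0.10428724880420756
3592 [ 0.38052054 -0.07939266  0.9213582 ] a= 0.6862891579070934
```

View pics/s5.png

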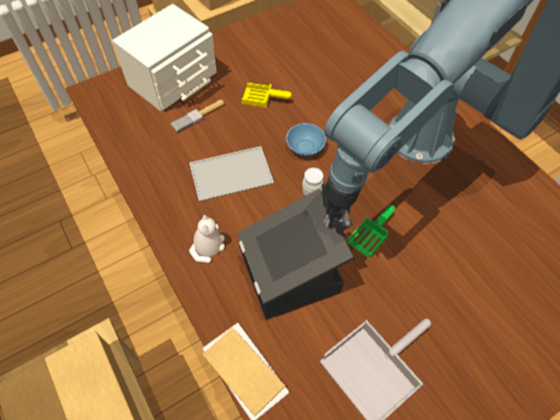

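The lid follows the fingers: it's at about 0.69 rad, with the tip on its front edge near (335,220). Continuing along the arc.

Call:
{"name": "carry_out", "arguments": {
  "plan": [
    [[-0.004,0.001,-0.009,-0.002,-0.012,0,0],[-0.007,0.0015,-0.018,-0.005,-0.024,0,0],[-0.01,0.002,-0.028,-0.007,-0.035,0,0],[-0.013,0.0025,-0.037,-0.009,-0.047,0,0],[-0.0148,0.003,-0.0464,-0.0118,-0.0591,0,0]]
  ]
}}

```text
time_s: 11.7
eef_pos: [0.5486, 0.2268, 0.2011]
eef_rot: [0.092, 0.1, 0.991, -0.008]
wrist_force: [-1.0, -0.0, 0.6]
opening: -0.0
grasp_force: 0.2
```

Call:
{"name": "carry_out", "arguments": {
  "plan": [
    [[-0.0015,0.0002,-0.01,-0.002,-0.012,0,0],[-0.0027,0.0004,-0.02,-0.005,-0.024,0,0],[-0.0036,0.0006,-0.03,-0.007,-0.035,0,0],[-0.0042,0.0008,-0.04,-0.009,-0.047,0,0],[-0.0045,0.0009,-0.0486,-0.0118,-0.0591,0,0]]
  ]
}}

```text
time_s: 12.12
eef_pos: [0.5443, 0.2277, 0.1521]
eef_rot: [0.121, 0.1, 0.988, -0.011]
wrist_force: [-0.7, -0.6, 1.1]
opening: 0.002
grasp_force: 0.2
```

Call:
{"name": "carry_out", "arguments": {
  "plan": [
    [[0.0003,0,-0.007,-0.0015,-0.0075,0,0],[0.0008,-0.0001,-0.014,-0.003,-0.015,0,0],[0.0014,-0.0002,-0.02,-0.0045,-0.0225,0,0],[0.002,-0.0004,-0.026,-0.006,-0.03,0,0],[0.0026,-0.0005,-0.031,-0.0075,-0.0376,0,0]]
  ]
}}

```text
time_s: 12.53
eef_pos: [0.5456, 0.227, 0.1191]
eef_rot: [0.139, 0.099, 0.985, -0.014]
wrist_force: [0.1, 0.4, -0.6]
opening: 0.001
grasp_force: 0.2
```

Call:
{"name": "carry_out", "arguments": {
  "plan": [
    [[0.0003,-0.0001,-0.002,-0.0004,-0.002,0,0],[0.0006,-0.0001,-0.004,-0.0008,-0.004,0,0],[0.0009,-0.0002,-0.006,-0.0012,-0.006,0,0],[0.0012,-0.0003,-0.007,-0.0016,-0.008,0,0],[0.0014,-0.0003,-0.0081,-0.002,-0.01,0,0]]
  ]
}}

```text
time_s: 12.95
eef_pos: [0.5467, 0.2267, 0.1112]
eef_rot: [0.144, 0.099, 0.985, -0.014]
wrist_force: [0.3, -0.1, -0.1]
opening: 0.003
grasp_force: 0.2
```

Run:
```python
from h import *
o=get_obs();print(o['wrist_force'])
go([.5464,.2263,.1096],-.197,.287)
```

```text
[ 0.33561334 -0.11404141 -0.12034965]
t 12.95 pos [0.5467 0.2267 0.1112] shift [-0.0003 -0.0004 -0.0016] rv [-0.0003  0.0029  0.0036] rows 0.03916654713759696
```

Now press along the inward normal (0.28, -0.06, -0.96), in small steps.

Call:
{"name": "carry_out", "arguments": {
  "plan": [
    [[0.0005,-0.0001,-0.002,0,0,0,0],[0.001,-0.0002,-0.004,0,0,0,0],[0.0015,-0.0003,-0.006,0,0,0,0],[0.002,-0.0004,-0.007,0,0,0,0],[0.002,-0.0004,-0.008,0,0,0,0]]
  ]
}}

```text
time_s: 13.37
eef_pos: [0.5484, 0.2265, 0.1039]
eef_rot: [0.143, 0.099, 0.985, -0.014]
wrist_force: [-5.6, 0.2, 9.6]
opening: 0.002
grasp_force: 5.5
```

Call:
{"name": "carry_out", "arguments": {
  "plan": [
    [[0.0003,0,-0.001,0,0,0,0],[0.0006,-0.0001,-0.002,0,0,0,0],[0.0008,-0.0002,-0.003,0,0,0,0],[0.001,-0.0002,-0.004,0,0,0,0],[0.0012,-0.0003,-0.005,0,0,0,0]]
  ]
}}

```text
time_s: 13.78
eef_pos: [0.5499, 0.226, 0.098]
eef_rot: [0.144, 0.099, 0.985, -0.014]
wrist_force: [0.7, -0.1, 0.2]
opening: 0.0
grasp_force: 0.0
```

Call:
{"name": "carry_out", "arguments": {
  "plan": [
    [[0.0003,0,-0.001,0,0,0,0],[0.0006,-0.0001,-0.002,0,0,0,0],[0.0008,-0.0002,-0.003,0,0,0,0],[0.0008,-0.0002,-0.003,0,0,0,0],[0.0008,-0.0002,-0.003,0,0,0,0]]
  ]
}}

```text
time_s: 14.2
eef_pos: [0.5506, 0.2258, 0.0955]
eef_rot: [0.144, 0.099, 0.985, -0.014]
wrist_force: [-3.5, -0.2, 4.8]
opening: 0.0
grasp_force: 2.9
```

Call:
{"name": "carry_out", "arguments": {
  "plan": [
    [[0.0003,0,-0.001,0,0,0,0],[0.0005,-0.0001,-0.002,0,0,0,0],[0.0005,-0.0001,-0.002,0,0,0,0],[0.0005,-0.0001,-0.002,0,0,0,0],[0.0005,-0.0001,-0.002,0,0,0,0]]
  ]
}}

```text
time_s: 14.62
eef_pos: [0.5508, 0.2258, 0.0951]
eef_rot: [0.144, 0.099, 0.985, -0.014]
wrist_force: [-14.2, -0.9, 22.0]
opening: -0.0
grasp_force: 12.3
```

Call:
{"name": "carry_out", "arguments": {
  "plan": [
    [[0,0,0.03,0,0,0,0],[0,0,0.07,0,0,0,0],[0,0,0.11,0,0,0,0],[-0.03,0.006,0.14,0,0,0,0],[-0.07,0.014,0.16,0,0,0,0]]
  ]
}}

```text
time_s: 15.03
eef_pos: [0.488, 0.2387, 0.2556]
eef_rot: [0.147, 0.101, 0.984, -0.013]
wrist_force: [0.3, 0.9, 1.1]
opening: 0.0
grasp_force: 0.0
```

Call:
{"name": "carry_out", "arguments": {
  "plan": [
    [[-0.03,0.006,0,0,0,0,0],[-0.06,0.012,0,0,0,0,0],[-0.08,0.016,0,0,0,0,0],[-0.08,0.016,0,0,0,0,0],[-0.08,0.016,0,0,0,0,0]]
  ]
}}

```text
time_s: 15.45
eef_pos: [0.405, 0.2553, 0.2513]
eef_rot: [0.144, 0.098, 0.985, -0.014]
wrist_force: [0.4, -0.0, 0.4]
opening: 0.0
grasp_force: 0.0
```

Run:
```python
from h import *
c=snap('scene','s6')
P=cloud(c);X,Y,Z=P[...,0],P[...,1],P[...,2];im=c['pixels'].astype(int)
d=(im.max(-1)<110)&(X>.55)&(X<.75)&(Y>.12)&(Y<.29)&(Z>.09)
q=P[d];ctr=q.mean(0)
for _ in range(6):
    n=np.linalg.svd(q-ctr,full_matrices=False)[2][2];n*=np.sign(n[2]);q=q[abs((q-ctr)@n)<.006];ctr=q.mean(0)
print(len(q),n,'a=',np.arctan2(n[0]*.981-n[1]*.195,n[2])+.287,'z at press',ctr[2]-((.5496-ctr[0])*n[0]+(.2256-ctr[1])*n[1])/n[2],'expect .0959 (+~.003 if a=.014)')
```

```text
4198 [-0.27718016  0.056543    0.95915278] a= 0.00014667395663514604 z at press 0.09673821280534362 expect .0959 (+~.003 if a=.014)
```

View pics/s6.png

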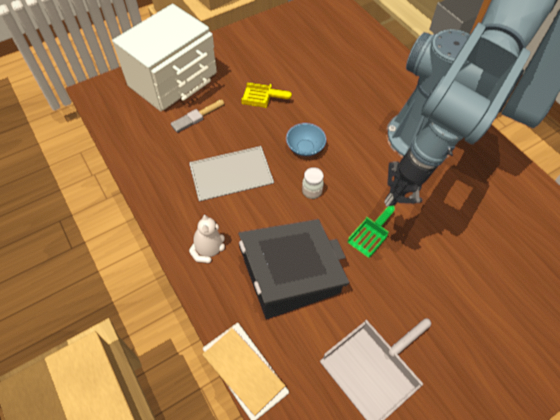

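The lid is shut (angle about 0), at (293,262), and the bystanders are where they were. Handing in.

```bash
python3 -c "
from bench import hand_in; print(hand_in())"
```

```text
the job is handed in; nothing more can be done
None
```

The scoop lies inside the canister and the lid measured shut (about 0 rad) with the arm clear of it; nothing else looked moved, and the job is handed in, though hand-in returned no verdict.

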